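# Clamp the round ink stick in the painting cradle

### The arm

A 7-joint arm with a two-finger parallel gripper is mounted at the origin on the work surface. World frame = base frame: x ahead of the robot, y to its left, z up, the work surface at z = 0. Lengths are in m, angles in rad, forces in N, time in s.
With the tool pointing down it reaches from about 0.425 to 0.8 m from the base axis. Payload 8.3 kg.
Tool frame: the origin (TCP) lies on the mounting face of the last link; the fingertips stand 173 mm ahead of it and the grasp point (between the pads) lies 155 mm ahead of it; z points along the fingers, y is the direction in which the jaws open and shut (so a half turn about z gives the same grasp; the last joint's range is limited). The gripper opens to 85 mm and grips with 20 to 120 N. Pads are 22 mm wide; open, the fingers measure 114 mm over their backs; the gripper's body (76 mm by 85 mm) begins 54 mm behind the grasp point. The pads swing forward as they close: fully open they stand 13 mm farther back than shut.
Start: joints at [1.047, 0.383, 0.016, 1.37, -0.006, 1.388, -0.046], TCP at [0.278, -0.56, 0.405] pointing down, gripper open.
Joint ranges: [-2.95, 2.95], [-0.25, 2.06], [-1.52, 1.56], [0.18, 2.33], [-1.44, 4.58], [0.02, 2.06], [-3.01, 3.01]. Speed limits (rad/s): [2.39, 2.39, 3.01, 3.01, 3.14, 3.14, 3.14].

### API

Orientations are given as a unit quaternion [x, y, z, w].
In Python, from workcell import robot gives the robot as it stands. Calls block until the motion is done:
- robot.reach(position, orientation): joint-space move of the TCP to a pose.
- robot.move_straight(position, frame=None, feed=0.15, max_force=None): straight line of the TCP; frame=None keeps the orientation; feed is the mean speed in m/s. With max_force (N) it stops when the force on the tool has changed by that much, and returns True; else False.
- robot.movej(angles): joint-space move.
- robot.grip(opening, strength=None): opening from 0.0 (shut) to 1.0 (fully open); strength is the grip in N (None keeps the last); returns when the fingers have stopped.
- robot.pause(seconds).
- robot.inverse_kinematics(position, orientation): joint angles nearest the present ones, or None.
- robot.get_image(name): name is "scene" or "top" or "wrist"; returns the picture (400x640x3 uint8, red, green, blue); there is no depth.
- robot.calibration(name): a dict with "K" (3x3 intrinsics, pixels), "extrinsics" (4x4, takes a point from world to camera coordinates). Camera axes: x right, y down, z forward; pixel columns grow to the right and rows downward; lengths in m; the calibration is good to about 2 mm. The wrist camera is an equidistant fisheye: a pixel r from the principal point sees the ray r / f radians off the axis. A picture is of the moment at which its call begins: read the wrist's pose just before it. calibration takes no time and is no camera call; for the wrist camera it gives the pose at the moment of the call.
A pose or a line that the arm cannot do raises robot.MotionError and nothing moves.
- robot.finish_job(): hands the job in, once; it reports no verdict.
Readings, each from a call of its own:
- robot.get_time_s(): time.
- robot.get_joint_positions(): joint angles.
- robot.get_joint_vel(): joint speeds.
- robot.get_effort(): joint torques, N m.
- robot.get_position(): TCP position.
- robot.get_tool_rot(): TCP orientation.
- robot.get_force(): force on the tool from outside, world axes, zero at the start.
- robot.get_moment(): the same for the moment, N m.
- robot.get_finger_gap(): opening from 0.0 (shut) to 1.0 (fully open).
Only numpy, scipy, OpenCV 4.12 (cv2) and the standard library are available. Lean on these libraries where they do the work, as an engineer would, in place of code of your own. Each camera call takes 0.05 s, during which the arm holds its last target. There are 200 camera calls.

### The job

Set up the round ink stick for gilding: lift the sprung clamp bar of the painting cradle and turn it well aside, then take the round stick off the sloping drying rack and lay it level in both V rests of the cradle, roughly centred between them. Let go of it, then swing the bar back across the stick and lower it gently onto it, back into its slot, without letting the spring snap it down. Leave the flat sticks and everything else on the bench where they are.

Things in the scene. Friction and masses are not known exactly. Their poses are not given: they have to be found in the camera images.
- round_stick: The ink stick to clamp: the only round one, a black cylinder 24 mm in diameter and 110 mm long (65 g) with two narrow brass-coloured bands. Origin at its centre, x axis along its length. It starts in one of the rack's three places (any of them), x pointing down the slope, away from the robot, 28 degrees below level.
- rack: Fixed wooden drying rack 250 mm wide (y), 140 deep (x), 102 high. Its board slopes 28 degrees, falling along rack +x: low edge away from the robot, high edge (a bare board edge) towards it. Three places at y = -75, 0, +75 mm; in each a stick lies down the slope. Origin at the middle of the underside, z up.
- rack_board (a point): Middle of the rack board's upper face. In each place a stick lies on two cross battens, 12 mm high and 10 mm thick, 70 mm apart (60 mm gap under the stick's middle), against a foot lip (low end, standing 30 mm above the board), between guide blocks that stand 8 mm above the battens, 31 mm apart. The round stick's axis is 24 mm above the board.
- cradle: Fixed painting cradle: dark steel base 124 (x) by 165 (y) mm, 12 thick, from y = -60 to +105 mm, with two wooden V rests at x = -36 and +36 mm (90 degree V open upwards, 14 mm thick, 52 wide, tops 47 mm above the bench). Between them 58 mm of free space down to the base. Origin at the underside below the middle of the seat, z up.
- housing (a point): Top centre of the clamp's aluminium housing, 70 (x) by 40 (y) mm, 68 mm above the bench, at cradle x = 0, y = +80 mm. A slot 18 mm wide and 20 mm deep runs along y through its top; the clamp bar lies in it when down.
- seat (a point): Where the centre of the seated round stick belongs: midway between the V rests, 45 mm above the bench. Axes as the cradle's.
- knob (a point): Middle of the grip knob on the free end of the clamp bar: an upright black cylinder, 16 mm in diameter, 34 mm high, on top of the bar; this point is 17 mm above the bar's top face. It is 118 mm from the pivot axis. Bar down and across: cradle x = 0, y = -38, z = 75 mm. Turns with the bar; y axis from knob to pivot.
- pivot (a point): Point on the bar's vertical pivot axis (cradle x = 0, y = +80 mm) level with knob; rises with the bar.
- clamp_lift (a joint): Lift of the clamp bar (steel, 14 mm wide, 8 thick), m. 0 = right down, underside 50 mm above the bench; about 0.007 when on a seated stick; top stop 0.035. A spring pulls it down with 5 N (at 0) to 7.5 N (at 0.020), weight included. Above 0.018 it is out of the slot and can turn; let go aside, it rests on the housing at 0.018 and stays.
- clamp_swing (a joint): Turn of the clamp bar about the pivot, rad, anticlockwise seen from above. 0 = across the cradle over the stick's middle, free end to cradle -y; 1.57 = free end to cradle +x (clear of the seat). Range -0.1 to 1.75. It drops back into the slot only within about 0.1 of 0. Turned well aside means more than 1.1.
- flat_a: Bystander: flat ink stick 110 x 26 x 14 mm, black with a brass-coloured face, in another place of the rack; leave it.
- flat_b: Bystander: a second flat ink stick like flat_a, in the remaining place of the rack; leave it.
- ink_dish: Bystander: white bowl, 84 mm across, 34 mm high, beyond the middle of the bench. Origin at its underside.
- glue_jar: Bystander: brown jar, 52 mm across, 65 mm high, between rack and cradle. Origin at its underside.
- brush: Bystander: brush 140 mm long lying on the bench between rack and cradle.
- oil_bottle: Bystander: amber bottle, 60 mm across, 170 mm high, far to the left. Origin at its underside.
- brush_pot: Bystander: copper cup, 72 mm across, 90 mm high, far to the right. Origin at its underside.
Things that resemble listed ones, but are neither listed nor needed, are in the scene too. Leave any purple look-alike of the round_stick alone. What is shaped like the cradle but green is not meant.

How it is judged:
On the way, in this order (a step that is already met when the one before it is completed fails the run):
1. the clamp bar is lifted out of its slot and turned well aside, the stick still on the rack (value of joint clamp_swing above 1.1 rad and distance of round_stick from where it was at the start of the episode below 0.02 m), for 0.2 s.
2. the round stick lies level in both V rests, let go of, with the bar still aside (x of round_stick in the frame of seat between -0.02 and 0.02 m and y of round_stick in the frame of seat between -0.004 and 0.004 m and z of round_stick in the frame of seat between -0.004 and 0.004 m and angle between the x axis of round_stick and the x axis of cradle, either way round below 0.08 rad and value of joint clamp_swing above 1 rad and contact force between the fingers and round_stick below 0.1 N and linear speed of round_stick below 0.03 m/s), for 0.2 s.
3. the bar is back across the stick and down on it (x of round_stick in the frame of seat between -0.02 and 0.02 m and y of round_stick in the frame of seat between -0.004 and 0.004 m and z of round_stick in the frame of seat between -0.004 and 0.004 m and angle between the x axis of round_stick and the x axis of cradle, either way round below 0.08 rad and value of joint clamp_swing below 0.12 rad and value of joint clamp_lift between 0.004 and 0.0105 m), for 0.2 s.
At the end, for the whole second after the job is handed in: The round stick rests level in both V rests (its centre within 20 mm of the middle along the cradle, 4 mm sideways and in height, within 0.08 rad of the cradle's x), at rest, with the clamp bar across it (within 0.12 rad) and down on it (lift between 4 and 10.5 mm) (all of step 3 and value of joint clamp_swing above -0.12 rad and linear speed of round_stick below 0.02 m/s and angular speed of round_stick below 0.3 rad/s); the robot touches nothing.
It fails at once if a flat stick moved more than 15 mm (distance of any of flat_a, flat_b from where it was at the start of the episode above 0.015 m).
It fails at once if the dish, jar, brush, bottle or brush pot moved more than 30 mm (distance of any of ink_dish, glue_jar, brush, oil_bottle, brush_pot from where it was at the start of the episode above 0.03 m).
It fails at once if the clamp bar snaps down (faster than 0.3 m/s) over the stick instead of being lowered (velocity of joint clamp_lift below -0.3 m/s and value of joint clamp_swing below 0.5 rad).
It also fails if it takes over 67 s, if anything falls off the work surface, if the arm or the gripper's body presses on something with over 40 N, if the wrist force passes 120 N, or if a joint passes its speed limit or range.

## Working session

There is one attempt and no reset: what is moved stays moved. The work goes in short steps, each a Python script; the robot and the scene stay as the last script left them, time stands still between calls to the robot, and variables do not carry over. Pictures are saved under pics/ and viewed, about 8 in all and at most 12, crops included, and the job is handed in when it is done.

```bash
mkdir -p pics; ls; python3 - <<'E'
from workcell import robot
import cv2
for n in ("scene","top"):
    im=robot.get_image(n); cv2.imwrite(f"pics/{n}0.png",im[:,:,::-1])
    c=robot.calibration(n); print(n,c["K"],c["extrinsics"])
E
```

```text
pics
scene [[364.90859036   0.         316.58592793]
 [  0.         364.90859036 202.94107225]
 [  0.           0.           1.        ]] [[ 0.63378459  0.77331303  0.01743675 -0.32761498]
 [ 0.52394085 -0.41260485 -0.74514645 -0.19260271]
 [-0.56903697  0.48139816 -0.66667288  1.33878814]
 [ 0.          0.          0.          1.        ]]
top [[453.61944597   0.         319.77318749]
 [  0.         453.61944597 196.28311634]
 [  0.           0.           1.        ]] [[ 0.02347104 -0.99941475 -0.02488492  0.01180076]
 [-0.99562323 -0.02111511 -0.09104141  0.48333661]
 [ 0.09046268  0.02691284 -0.99553614  1.29861456]
 [ 0.          0.          0.          1.        ]]
```

View pics/top0.png

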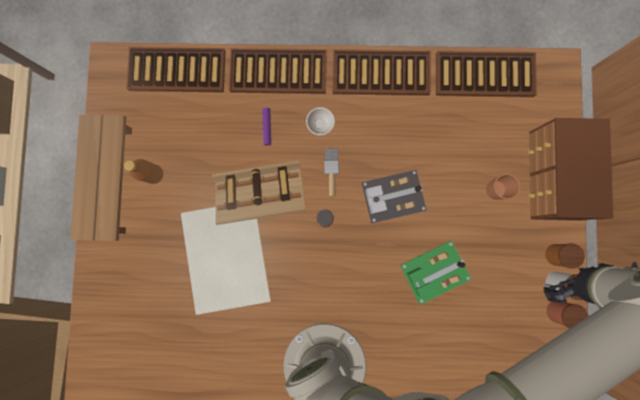

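View pics/scene0.png

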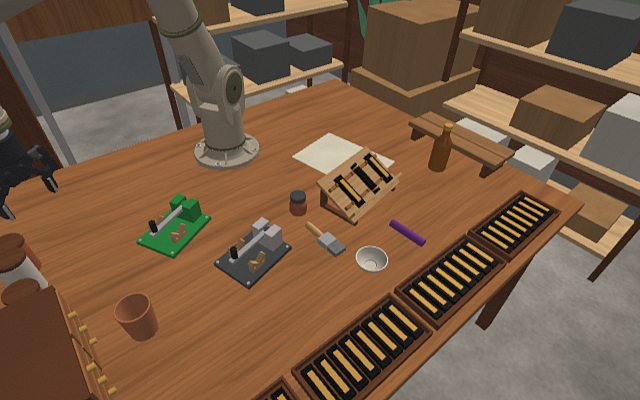

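The top view shows the rack around (258,192) with the round stick in its middle place (257,187). The steel cradle is around (394,196), its housing at (377,197) and its knob at (418,189). I'll zoom in on both.

```bash
python3 - <<'E'
import cv2
im=cv2.imread("pics/top0.png")
a=cv2.resize(im[155:230,205:310],None,fx=7,fy=7,interpolation=cv2.INTER_CUBIC)
cv2.imwrite("pics/rack.png",a)
a=cv2.resize(im[162:232,353:435],None,fx=8,fy=8,interpolation=cv2.INTER_CUBIC)
cv2.imwrite("pics/cradle.png",a)
E
```

```text
(no output)
```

View pics/rack.png

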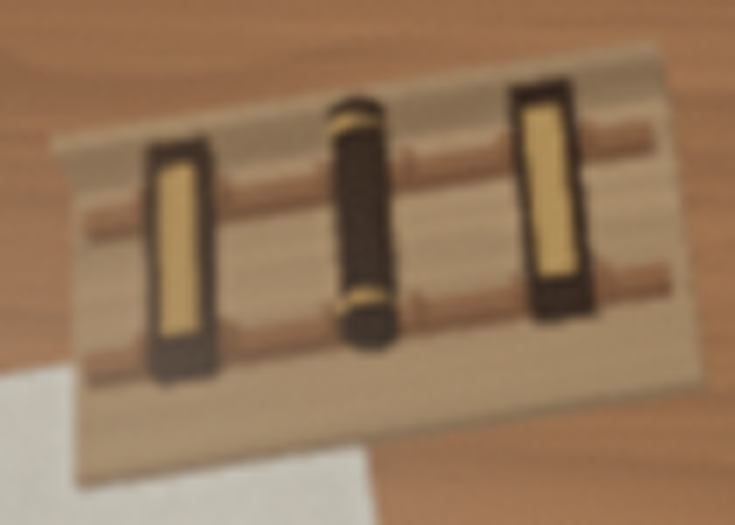

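View pics/cradle.png

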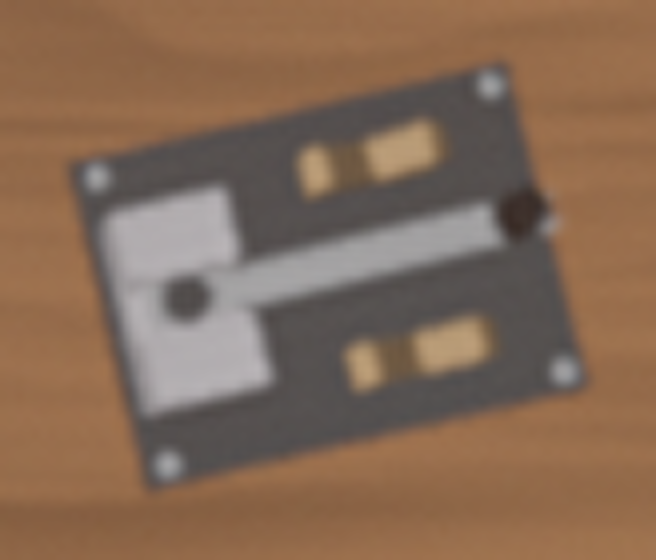

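The rack crop shows the stick from (357,97) at its low end to (370,350) at its high end. The cradle crop shows the base corners at (72,163), (505,64), (587,386) and (150,490), and the knob top at (522,212). A second view of both comes from the scene camera.

```bash
python3 - <<'E'
import cv2
im=cv2.imread("pics/scene0.png")
cv2.imwrite("pics/scz.png",cv2.resize(im[142:290,212:407],None,fx=4,fy=4,interpolation=cv2.INTER_CUBIC))
E
```

```text
(no output)
```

View pics/scz.png

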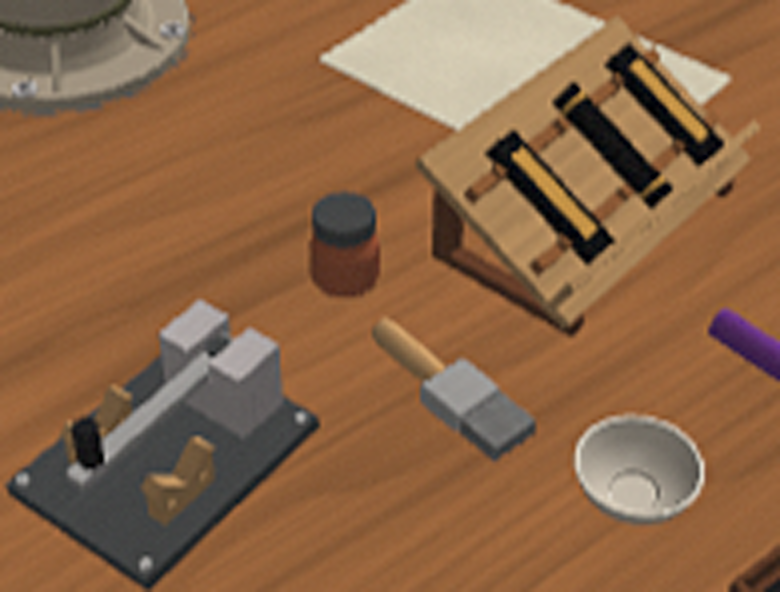

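Scene crop: the stick's ends are at about (566,93) and (658,200), the rack's high corners at (420,163) and (620,20), and the cradle base corners at (148,577), (318,420) and (10,487). Now I fit the poses.

```bash
cat > h.py <<'E'
import numpy as np
from scipy.optimize import least_squares
from scipy.spatial.transform import Rotation as R
from workcell import robot
CT=robot.calibration("top"); CS=robot.calibration("scene")
def proj(c,p):
    p=np.atleast_2d(p); q=(c["extrinsics"][:3,:3]@p.T).T+c["extrinsics"][:3,3]
    q=(c["K"]@q.T).T; return q[:,:2]/q[:,2:]
def un(px,x0,y0,s): return (np.array(px,float)+.5)/s-.5+[x0,y0]
S28=np.radians(28)
E
python3 - <<'E'
from h import *
def fit(mod,obs,x0,name):
    f=lambda q:np.concatenate([(proj(c,mod(q,m))-px).ravel() for c,m,px in obs])
    r=least_squares(f,x0); print(name,r.x.round(4),"res px",r.fun.round(1)); return r.x
def pl(q,m):
    return R.from_euler('z',q[2]).apply(np.array(m)/1000.)+[q[0],q[1],0]
b=[[62,105,12],[62,-60,12],[-62,-60,12],[-62,105,12]]
c1=(CT,b+[[0,-38,92]],un([[72,163],[505,64],[587,386],[150,490],[522,212]],353,162,8))
c2=(CS,[b[1],b[0],b[2]],un([[148,577],[318,420],[10,487]],212,142,4))
for o,n in(([c1],"cradle top"),([c2],"cradle sc"),([c1,c2],"cradle both")): fit(pl,o,[.5,-.15,.2],n)
# rack high-edge corners free z
def rk(q,m):
    return pl(q[:3],np.array(m))+[0,0,q[3]]
h=[[-70,125,0],[-70,-125,0]]
fit(rk,[(CT,h,un([[78,487],[705,385]],205,155,7)),(CS,h,un([[620,20],[420,163]],212,142,4))],[.5,.15,.1,.1],"rack highedge")
def st(q,s):
    d=R.from_euler('z',q[3]).apply([np.cos(S28),0,-np.sin(S28)])
    return q[:3]+np.outer(np.array(s)/1000.,d)
o1=(CT,[55,-55],un([[357,103],[369,343]],205,155,7)); o2=(CS,[55,-55],un([[657,196],[567,97]],212,142,4))
fit(st,[o1,o2],[.5,.15,.1,.1],"stick")
E
```

```text
cradle top [ 0.4952 -0.2139  0.2524] res px [-0.7 -0.1 -0.1 -0.6  0.2  0.3 -0.4  0.2  1.   0.1]
cradle sc [ 0.4955 -0.2141  0.2557] res px [ 0.1  1.1  0.6 -0.8 -0.6 -0.6]
cradle both [ 0.4953 -0.214   0.2536] res px [-0.7 -0.1 -0.1 -0.6  0.2  0.2 -0.4  0.2  1.   0.1  0.   1.   0.6 -0.8
 -0.6 -0.8]
rack highedge [0.4859 0.1957 0.1794 0.0968] res px [-0.6 -0.5 -0.3 -0.2 -0.9  0.1 -0.3 -0. ]
stick [0.5014 0.1978 0.0842 0.1615] res px [ 0.4  1.3 -0.  -0.8  1.4  1.2 -0.7 -1.2]
```

Both cameras agree on the cradle to better than 1 mm: (0.495, -0.214), yaw 0.254. Next I check the inverse kinematics for the bar swing, then do it.

```bash
cat >> h.py <<'E'
CR=np.array([.4953,-.2140]); CY=.2536
def down(yaw): # tool z down, tool x at yaw; 
    return R.from_matrix(np.array([[np.cos(yaw),np.sin(yaw),0],[np.sin(yaw),-np.cos(yaw),0],[0,0,-1.]]))
def cw(x,y): return CR+R.from_euler('z',CY).as_matrix()[:2,:2]@[x,y]
def tcp(g,rot): return np.array(g)-.155*rot.apply([0,0,1])
def knob(s,z,flip):
    p=cw(0,.080)+.118*np.array([np.cos(CY+s-np.pi/2),np.sin(CY+s-np.pi/2)])
    rot=down(CY+s-np.pi/2+flip)   # tool x radial, jaws tangential
    return tcp([p[0],p[1],z],rot),rot.as_quat()
E
cat > s1.py <<'E'
from h import *
best=None
for fl in(0,np.pi):
    qs=[robot.inverse_kinematics(*knob(s,.106,fl)) for s in np.linspace(0,1.5,7)]
    m=None if any(q is None for q in qs) else max(abs(q[6]) for q in qs)
    print(fl,m,[round(q[6],2) for q in qs if q is not None])
    if m and (best is None or m<best[0]): best=(m,fl)
fl=best[1]; print("flip",fl)
robot.grip(.5,60)
p,o=knob(0,.15,fl); robot.reach(p,o)
p,o=knob(0,.080,fl); print("stop",robot.move_straight(p,feed=.1,max_force=10))
robot.grip(0,60); print("gap",robot.get_finger_gap(), "t",robot.get_time_s(),robot.get_force())
p,o=knob(0,.106,fl); robot.move_straight(p,feed=.05); print("F",robot.get_force(),"gap",robot.get_finger_gap())
import cv2; cv2.imwrite("pics/lift.png",robot.get_image("wrist")[:,:,::-1]); print("t",robot.get_time_s(),robot.get_joint_positions())
E
python3 s1.py
```

```text
0 2.4695888795986427 [np.float64(-2.47), np.float64(-2.27), np.float64(-2.07), np.float64(-1.89), np.float64(-1.71), np.float64(-1.54), np.float64(-1.36)]
3.141592653589793 1.6605817854360234 [np.float64(0.53), np.float64(0.72), np.float64(0.91), np.float64(1.1), np.float64(1.29), np.float64(1.48), np.float64(1.66)]
flip 3.141592653589793
stop False
gap 0.1656781943875098 t 3.275 [ 0.16605544 -0.79979729  2.04524322]
F [ 1.05423913 -1.32816216 -7.96164402] gap 0.16668926145099777
t 3.9917 [ 0.7046324   0.39456969 -0.37394258  1.71344059  0.16121812  1.06434798
  0.53184348]
```

View pics/lift.png

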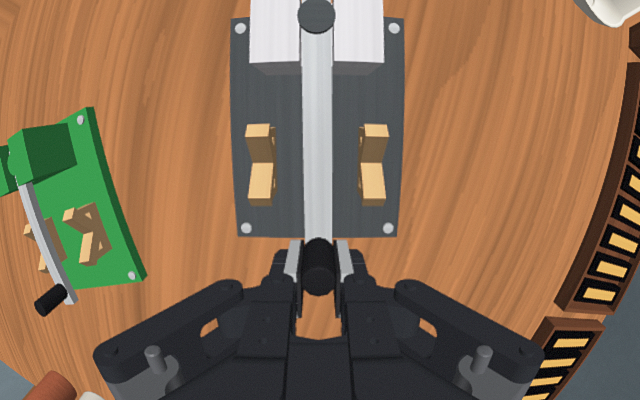

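The knob is gripped at (318,265) and the bar is lifted: 8 N downward, which fits the spring. The bar is straight in the picture. Next I swing it aside and set it down on the housing.

```bash
cat > s2.py <<'E'
from h import *
import cv2
fl=np.pi
for s in np.linspace(0,1.45,9)[1:]:
    p,o=knob(s,.106,fl); robot.move_straight(p,o,feed=.12)
print("F",robot.get_force(),"t",robot.get_time_s())
p,o=knob(s,.0975,fl); print("down",robot.move_straight(p,feed=.03,max_force=7),robot.get_position(),p,robot.get_force())
robot.grip(.5); p,o=knob(s,.16,fl); robot.move_straight(p,feed=.2)
cv2.imwrite("pics/aside.png",robot.get_image("wrist")[:,:,::-1]); print("t",robot.get_time_s())
# rack plan
def stick_rot(yaw,fl):
    x=R.from_euler('z',yaw).apply([np.cos(S28),0,-np.sin(S28)]); z=-R.from_euler('z',yaw).apply([np.sin(S28),0,np.cos(S28)])
    if fl: x=-x
    return R.from_matrix(np.c_[x,np.cross(z,x),z])
c=np.array([.5014,.1978,.0842])
for f in(0,1):
    r=stick_rot(.17,f); n=-r.apply([0,0,1])
    for h in(.15,.08,0): print(f,h,robot.inverse_kinematics(tcp(c+h*n,r),r.as_quat()))
E
python3 s2.py
```

```text
F [ 1.49394213  2.02415571 -7.58931195] t 6.6583
down True [ 0.59240547 -0.12175135  0.25349529] [ 0.59218972 -0.12093395  0.2525    ] [-0.69078689 -0.57925302  7.71492468]
t 7.8667
0 0.15 [-0.24166321  0.75778187 -0.23159898  0.96499424  0.0301877   1.90572971
 -1.84731554]
0 0.08 [-0.22610282  0.71633048 -0.23895259  1.17503337  0.02837073  1.73839475
 -1.84833941]
0 0 [-0.21467375  0.70366922 -0.24769711  1.36597774  0.03206955  1.56157911
 -1.85252712]
1 0.15 [-0.02108705  0.84429128 -0.72969743  0.94782174  0.31321987  1.94932265
  1.1125551 ]
1 0.08 [ 0.03290894  0.81488327 -0.73181228  1.15802525  0.30014239  1.78464238
  1.09626466]
1 0 [ 0.07080313  0.81088192 -0.72762804  1.34938622  0.30539542  1.61212341
  1.07821812]
```

View pics/aside.png

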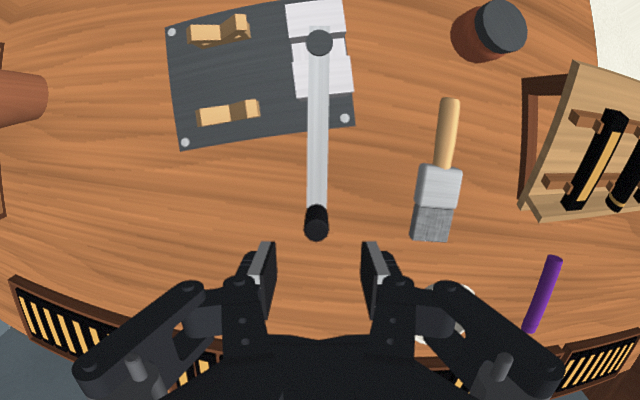

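The bar is aside, with the knob at (316,222), and stays on the housing. Next I go to a tilted pre-grasp over the stick and check with the wrist camera.

```bash
cat >> h.py <<'E'
def stick_rot(yaw,fl):
    x=R.from_euler('z',yaw).apply([np.cos(S28),0,-np.sin(S28)]); z=-R.from_euler('z',yaw).apply([np.sin(S28),0,np.cos(S28)])
    if fl: x=-x
    return R.from_matrix(np.c_[x,np.cross(z,x),z])
def fish(c,p):
    q=c["extrinsics"][:3,:3]@np.asarray(p)+c["extrinsics"][:3,3]; th=np.arctan2(np.hypot(q[0],q[1]),q[2]); u=q[:2]/np.hypot(q[0],q[1])
    return np.array([c["K"][0,2],c["K"][1,2]])+c["K"][0,0]*th*u
E
cat > s3.py <<'E'
from h import *
import cv2,pickle
p=robot.get_position(); robot.move_straight([p[0],p[1],p[2]+.09],feed=.25)
c=np.array([.5014,.1978,.0842]); r=stick_rot(.17,1); n=-r.apply([0,0,1])
robot.grip(.6); robot.reach(tcp(c+.12*n,r),r.as_quat())
cal=robot.calibration("wrist"); im=robot.get_image("wrist")[:,:,::-1].copy(); pickle.dump(cal,open("w.pkl","wb")); cv2.imwrite("pics/w_raw.png",im)
d=-r.apply([1,0,0])
for s in(-.055,0,.055):
    u=fish(cal,c+s*d); print(s,u); cv2.drawMarker(im,tuple(int(v) for v in u.round()),(0,0,255),cv2.MARKER_CROSS,8,1)
cv2.imwrite("pics/w.png",cv2.resize(im[60:360,120:520],None,fx=2,fy=2,interpolation=cv2.INTER_CUBIC)); print(robot.get_time_s())
E
python3 s3.py
```

```text
-0.055 [319.37829527 132.09614669]
0 [319.62234029 199.4978004 ]
0.055 [319.80016672 259.5645342 ]
9.9417
```

View pics/w.png

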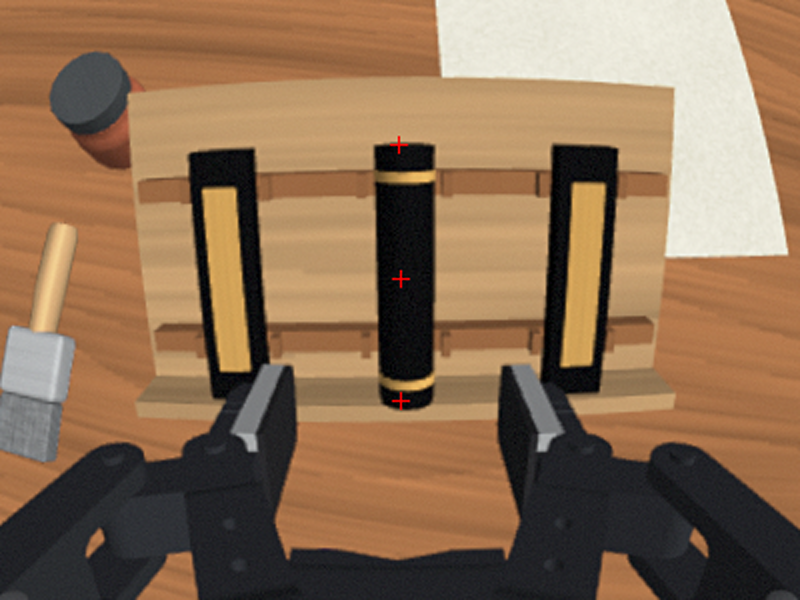

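The wrist view matches the projected stick; its axis lies about 2 mm to image right (+y). Both fingers straddle it clear of the flat sticks. I correct for that, grasp and lift.

```bash
cat > s4.py <<'E'
from h import *
import cv2
r=stick_rot(.17,1); n=-r.apply([0,0,1])
c=np.array([.5014,.1978,.0842])+.002*R.from_euler('z',.17).apply([0,1,0])
robot.move_straight(tcp(c+.03*n,r),feed=.15)
print("hit",robot.move_straight(tcp(c+.002*n,r),feed=.05,max_force=8),robot.get_force())
robot.grip(0,50); print("gap",robot.get_finger_gap(),robot.get_force())
robot.move_straight(tcp(c+.012*n,r),feed=.04); print(robot.get_force())
robot.move_straight(tcp(c+.13*n,r),feed=.15); print("gap",robot.get_finger_gap(),robot.get_force(),robot.get_time_s())
cv2.imwrite("pics/held.png",robot.get_image("wrist")[80:360,120:520,::-1])
d=down(CY+np.pi); x,y=cw(0,0)
for z in(.18,.045): print(robot.inverse_kinematics(tcp([x,y,z],d),d.as_quat()))
E
python3 s4.py
```

```text
hit False [-0.32395996  0.12243245  0.4731408 ]
gap 0.265761887851141 [0.08239013 0.78038601 3.56730312]
[-0.21640178  1.02004742 -0.91642234]
gap 0.2606609490698059 [ 1.05544074  0.43392677 -0.77516049] 13.1
[ 1.01700192  0.35327942 -0.82278286  1.67959182  0.27261502  1.22832949
  1.95684335]
[ 0.96117232  0.52111728 -0.76927214  1.81356228  0.42962784  0.98164479
  1.83777533]
```

View pics/held.png

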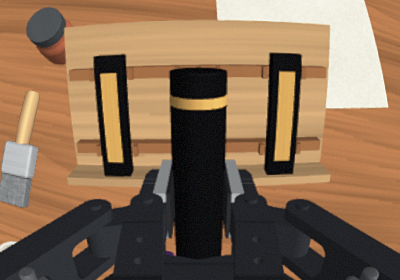

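The stick is held (gap 0.26, about 22 mm) and both flats are undisturbed. Its upper end is around rows 70–95 of the crop. I check its offset in the hand and carry it over.

```bash
cat > s5.py <<'E'
from h import *
import cv2
cal=robot.calibration("wrist"); P=robot.get_position(); T=R.from_quat(robot.get_tool_rot())
for nm,q in(("cap top edge",[.055,0,.145]),("cap axis",[.055,0,.157]),("cap low edge",[.055,0,.169])):
    print(nm,fish(cal,P+T.apply(q))-[120,80])
d=down(CY+np.pi); x,y=cw(0,0)
robot.reach(tcp([x,y,.16],d),d.as_quat())
cv2.imwrite("pics/over.png",robot.get_image("wrist")[:,:,::-1])
cv2.imwrite("pics/over_sc.png",cv2.resize(robot.get_image("scene")[150:300,180:340,::-1],None,fx=4,fy=4,interpolation=cv2.INTER_CUBIC))
a,b=cv2.imread("pics/over.png"),cv2.imread("pics/over_sc.png")
cv2.imwrite("pics/over2.png",np.hstack([cv2.resize(a[:,120:520],(400,400)),cv2.resize(b,(400,400))])); print(robot.get_time_s(),robot.get_force())
E
python3 s5.py
```

```text
cap top edge [196.33530961  74.39250677]
cap axis [196.49378659  70.60118095]
cap low edge [196.62532081  67.46126329]
14.8333 [-0.6401155  -0.29230282 -1.42771351]
```

View pics/over2.png

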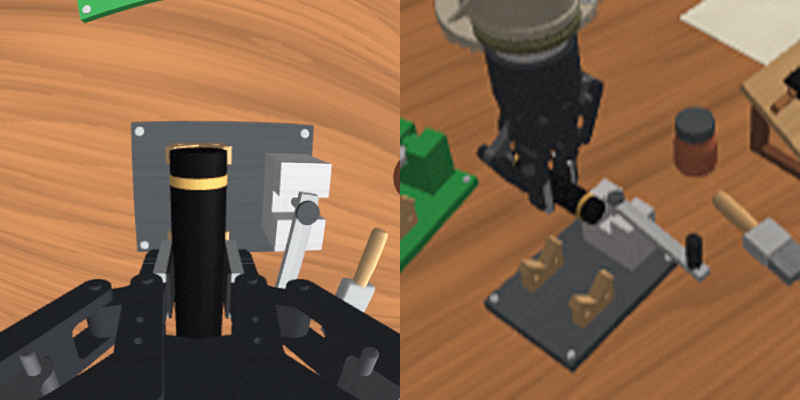

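The cap projects at rows 67–74 and is seen at about row 70, so the stick is centred and parallel in the grip. The rests are straight below it. Now I lower it and release.

```bash
cat > s6.py <<'E'
from h import *
import cv2
d=down(CY+np.pi); x,y=cw(0,0)
robot.move_straight(tcp([x,y,.065],d),feed=.12)
print("touch",robot.move_straight(tcp([x,y,.044],d),feed=.02,max_force=4),"grasp z",robot.get_position()[2]-.155,robot.get_force())
robot.grip(.45,20); robot.pause(.2)
p=robot.get_position(); robot.move_straight([p[0],p[1],p[2]+.14],feed=.15); robot.pause(.3)
cal=robot.calibration("wrist"); im=robot.get_image("wrist")[:,:,::-1].copy()
D=R.from_euler('z',CY).apply([1,0,0])
for s in(-.055,0,.055):
    u=fish(cal,np.array([x,y,.045])+s*D); cv2.drawMarker(im,tuple(int(v) for v in u.round()),(0,0,255),cv2.MARKER_CROSS,8,1)
b=cv2.resize(robot.get_image("scene")[180:300,200:320,::-1],(400,400),interpolation=cv2.INTER_CUBIC)
cv2.imwrite("pics/placed.png",np.hstack([im[:,120:520],b])); print(robot.get_time_s())
E
python3 s6.py
```

```text
touch True grasp z 0.048384515809114986 [0.0866304  0.18089295 2.75372548]
18.5417
```

View pics/placed.png

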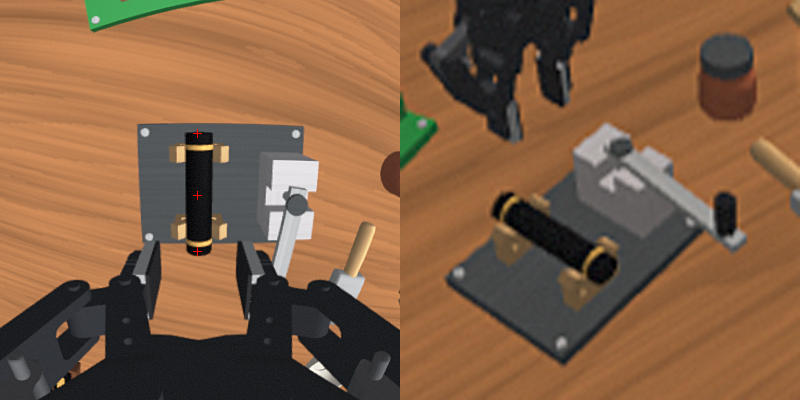

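The stick lies in both rests exactly on the projected seat marks (centre (197,194)), and the bar is still aside. I bring the bar back.

```bash
cat > s7.py <<'E'
from h import *
import cv2
fl=np.pi; s0=1.45
p=robot.get_position(); robot.move_straight([p[0],p[1],p[2]+.04],feed=.2)
robot.grip(.5,60); p,o=knob(s0,.17,fl); robot.reach(p,o)
p,o=knob(s0,.0985,fl); print("hit",robot.move_straight(p,feed=.1,max_force=8))
robot.grip(0,60); print("gap",robot.get_finger_gap())
p,o=knob(s0,.107,fl); robot.move_straight(p,feed=.04); print("F",robot.get_force())
for s in np.linspace(s0,0,10)[1:]:
    p,o=knob(s,.107,fl); robot.move_straight(p,o,feed=.12)
print("F",robot.get_force(),robot.get_time_s())
p,o=knob(0,.085,fl); print("seat",robot.move_straight(p,feed=.025,max_force=5),"z",robot.get_position()[2]-.155,"(exp .087)",robot.get_force(),robot.get_time_s())
E
python3 s7.py
```

```text
hit False
gap 0.16365305850681125
F [ 3.91335038 -0.5277437  -8.03585212]
F [ 0.43093017 -6.80176145 -8.84368221] 24.1333
seat True z 0.08825296899010374 (exp .087) [-0.22306043  0.62602752  4.92318743] 24.8667
```

The bar stopped at a lift of about 7–8 mm, which is where it should meet the stick. I release, back off and check.

```bash
cat > s8.py <<'E'
from h import *
import cv2
robot.grip(.5,20); robot.pause(.2)
p=robot.get_position(); robot.move_straight([p[0],p[1],p[2]+.13],feed=.12); robot.pause(.3)
cal=robot.calibration("wrist"); im=robot.get_image("wrist")[:,:,::-1].copy()
def mk(x,y,z):
    q=cw(x,y); u=fish(cal,[q[0],q[1],z]); cv2.drawMarker(im,tuple(int(v) for v in u.round()),(0,0,255),cv2.MARKER_CROSS,8,1)
mk(-.055,0,.045); mk(.055,0,.045); mk(0,-.038,.099)
b=cv2.resize(robot.get_image("scene")[180:300,200:320,::-1],(400,400),interpolation=cv2.INTER_CUBIC)
cv2.imwrite("pics/final.png",np.hstack([im[:,120:520],b])); print(robot.get_time_s(),robot.get_force())
E
python3 s8.py
```

```text
27.0833 [ 0.04494528  0.79241435 -0.11268106]
```

View pics/final.png

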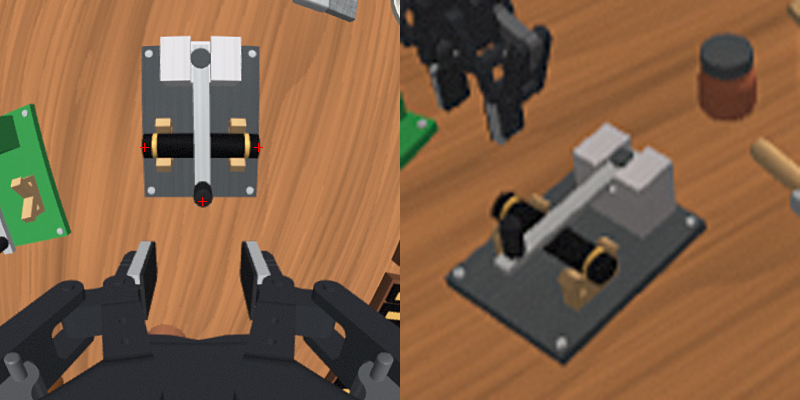

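The bar lies in its slot across the stick (knob at (203,193)), and the stick's ends fall on their projected marks. The gripper is clear, so I hand in.

```bash
python3 -c "
from workcell import robot
robot.finish_job()"
```

```text
the job is handed in; nothing more can be done
```

The round stick is clamped in the cradle, and I handed the job in at about 27 s of the 67 s allowed; no verdict was reported.

- **What I did:** I lifted the clamp bar by its knob, swung it to about 1.45 rad and let it rest on the housing. I then took the round stick from the rack's middle place and laid it in both V rests. With the stick released, I swung the bar back and lowered it at 25 mm/s until it touched the stick, so the spring could not snap it down.
- **Last checks:** The final pictures show the stick level in both rests, with its ends on the projected seat marks. The bar lies in its slot across the stick, and the gripper is clear with close to 0 N on it. The flat sticks looked undisturbed once the round stick was off the rack.
- **Small disagreements:** The bar met the stick about 1 mm higher than expected, at a lift of roughly 8 mm, still inside the 4–10.5 mm window. The stick's position on the rack was about 2 mm off sideways from my first fit, which I corrected before grasping. The rack's high edge measured 97 mm against the 102 mm given. I did not resolve that one, but the grasp did not depend on it.

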